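Snug the hub plate's strap clamp with its lift-off ratchet lever

TASK

The strap clamp over the steel hub plate is still loose. Tighten it with its black-gripped ratchet lever (clockwise seen from above) to about 1.4 N m, swinging the lever back between pulls by lifting it off its serrations, and do not overtighten it. Leave the lever let go and dropped into its serrations, and do not disturb the other things on the fixture and table.

Things in the scene. Friction and masses are not known exactly. Their poses are not given: they have to be found in the camera images.
- fixture: Steel base plate 280 x 260 x 20 mm, bolted to the table. Its origin lies on the table surface (z = 0), exactly under the upright axis of the clamp's nut and lever. Its x axis points from there to the hub plate, 90 mm away; the lever points roughly along its -x. A black toggle clamp (145 mm tall) stands on it beside the hub plate, on the +y side.
- post_top (a point): Top of the fixed centre post's cap (d 26 mm) on the nut's axis, 146 mm above the table. Two upright stop pins (d 10 mm, tops also at 146 mm) stand 45 mm from the axis, 64 degrees to either side of the fixture's -x; the lever's arm swings between them.
- lever_grip (a point): Centre of the lever's black plastic grip, 88 mm from the nut's axis, 140 mm above the table with the lever fully down. A level bar pointing away from the axis: 18 mm wide, 20 mm tall, 52 mm long, with an end flange (24 x 26 x 6 mm) 26 mm beyond this point. Free air around and below it: pinch it across its width from above. A sloping arm joins it to the hub (r 28 mm).
- swing (a joint): Swing of the lever about the upright axis, rad. 0 = lever along the fixture's -x; it grows clockwise seen from above, which is the tightening direction. It can go from -0.85 to 0.85, where the arm meets a stop pin. Lifted, it swings freely.
- lift (a joint): How far the lever is raised along the axis, m: 0 = fully down, its two dogs between the serrations; at most 0.012. A spring and its weight press it down with 6 to 10 N. The dogs clear the teeth above 0.005. Let down onto tooth tops it rests at about 0.005 (it may start so) and, if free to slide down, drops in by itself when turned up to 0.4 rad.
- nut_top (a point): Point on the clamp's upright axis level with the tops of the nut's teeth, 96 mm above the table. The steel nut (r 27 mm, under the lever hub) has a ring of 16 square serrations, one every 0.393 rad. The seated lever turns it, after up to 0.1 rad of play. Turning it takes 0.95 N m even when loose (about 11 N at the grip, 88 mm out); clockwise lowers the strap 4 mm per rad. It stays where it is left.
- strap: Steel clamp strap 72 x 32 x 12 mm under the nut, with a round steel foot (d 12 mm) under its far end. Its origin lies on the nut's axis, 60 mm below its underside. Its foot stands 4 to 8 mm above the hub plate at the start, so that the nut needs 1 to 2 rad before it touches.
- strap_foot (a point): Centre of the underside of the strap's foot, 47 mm from the axis. Once it touches the plate the torque needed to turn rises from 0.95 N m by about 1.5 N m per rad, as the strap springs. At 1.4 N m (16 N at the grip while it turns; a resting hand feels less) it bears on the plate with about 115 N. Under 50 N (1.15 N m) is too loose, over 220 N (1.8 N m, 21 N at the grip) is overtightened.
- hub_plate: Steel hub plate, d 100 mm, 10 mm thick with a raised hub d 40 mm, fixed on its riser by the toggle clamp. Origin: centre of its underside. Its height differs by some mm from setup to setup.
- socket: Chrome socket standing on the fixture, d 30 mm, 38 mm tall; bystander. Origin: centre of its underside.
- wrench_cap: Orange polymer wrench cap standing on the fixture, d 42 mm, 26 mm tall; bystander. Origin: centre of its underside.
- bushing: Loose brass sleeve bushing d 36 mm, 36 mm tall, standing on the table; bystander. Origin: centre of its underside.
- ring_wrench: Steel wrench 200 mm long lying on the table; bystander. Origin: middle of its underside.
- vise: Grey bench vise with brass jaw caps and a bushing in it, fixed to the table, 125 mm tall; bystander. Origin: centre of its underside.

How it is judged:
By the outcome, as a careful person would: the job done as asked, in the order asked, and still so for the second after the job is handed in, with the robot touching nothing.
It also fails if it takes over 72 s, if anything falls off the work surface, if the arm or the gripper's body presses on something with over 40 N, if the wrist force passes 120 N, or if a joint passes its speed limit or range.

ROBOT

A 6-joint arm with a two-finger parallel gripper is mounted at the origin on the work surface. World frame = base frame: x ahead of the robot, y to its left, z up, the work surface at z = 0. Lengths are in m, angles in rad, forces in N, time in s.
With the tool pointing down it reaches from about 0.375 to 0.9 m from the base axis. Payload 3.1 kg.
Tool frame: the origin (TCP) lies midway between the tips of the shut fingers; the grasp point (between the pads) lies 19 mm behind it; z points along the fingers, x is the direction in which the jaws open and shut, and the axes are right-handed (so a half turn about z gives the same grasp; the last joint's range is limited). The gripper opens to 87 mm and grips with 3 to 60 N. Pads are 19 mm wide; open, the fingers measure 117 mm over their backs; the gripper's body (75 mm by 190 mm) begins 51 mm behind the grasp point.
Start: joints at [-1.464, 0.527, 1.433, -0, 1.181, -0.178], TCP at [0.176, -0.6, 0.223] pointing down, gripper open.
Joint ranges: [-3.08, 3.08], [-0.75, 2.2], [0.22, 2.44], [-1.43, 4.57], [0, 2.65], [-2.85, 2.85]. Speed limits (rad/s): [2.79, 2.79, 3.14, 3.14, 3.14, 3.14].

INTERFACE

Orientations are given as a unit quaternion [x, y, z, w].
In Python, from rig import * gives the robot as it stands.
- The arm moves only by the tool drive_tool, never from a script. Its argument "plan" is a list of rows, each an object with "offset": the shift along the tool's x, y, z in cm, a list of three; "delta_rot": the turn, a rotation vector about the tool's x, y, z in degrees, a list of three; "jaw": the finger opening in cm, from 0 to 8.7. In form: [{"offset": [dx, dy, dz], "delta_rot": [wx, wy, wz], "jaw": jaw}, ...]. A call has exactly 8 rows; each row is the pose to reach, as a shift and turn from the pose commanded when the call began, along the tool's axes at that moment; what a row does not reach only later rows make up. A row lasts 1/12 s, in which the tool goes at most 41.7 mm and 7.16 degrees, less where a joint would pass 70% of its speed; a pose out of reach is approached as far as the arm can. A call with a gripper value outside its range is refused whole. The fingers move at their own pace and stop on an object; "squeeze" is the grip in N (left out, the last holds). Time passes only in rows, so rows that repeat a pose let the fingers close, or fill a call up. It gives the time, the measured TCP pose, the force and the opening at its end, in the units of the state.
- get_obs(): the state, without advancing time (a new reading comes with each control period).
- camera(name): name is "side" or "top" or "wrist"; returns the picture (420x560x3 uint8, red, green, blue); there is no depth.
- calibration(name): a dict with "K" (3x3 intrinsics, pixels), "pose" (4x4, takes a point from camera to world coordinates); the wrist camera has in their place "tool_from_camera" (4x4, takes a point from camera to tool coordinates, whose origin is the TCP and whose axes are the tool frame's). Camera axes: x right, y down, z forward; pixel columns grow to the right and rows downward; lengths in m; the calibration is good to about 2 mm. A picture is of the moment at which its call begins: read the wrist's pose just before it. calibration takes no time and is no camera call.
- hand_in(): hands the job in, once; it reports no verdict.
The state is a dict: "time": time; "q": joint angles; "joint_velocities": joint speeds; "joint_torque": joint torques, N m; "position": TCP position; "tool_rot": TCP orientation; "ft_force": force on the tool from outside, world axes, zero at the start; "moment": the same for the moment, N m; "grip_width": finger opening in m.
Only numpy, scipy, OpenCV 4.12 (cv2) and the standard library are available. Lean on these libraries where they do the work, as an engineer would, in place of code of your own. Each camera call takes 0.05 s, during which the arm holds its last target.

## Working session

There is one attempt and no reset: what is moved stays moved. The work goes in short steps, Python scripts to look and compute and a tool call to move; the robot and the scene stay as the last step left them, time stands still between calls to the robot, and variables do not carry over. Pictures are saved under pics/ and viewed, and the job is handed in when it is done.

Besides the shell and the picture viewer there is one more tool, called after "Emit:" by a JSON object that holds its "method" and its "body", one argument or row to a line. drive_tool: Moves the arm, as the interface text tells. Its arguments: {"type":"object","properties":{"plan":{"type":"array","items":{"type":"object","properties":{"offset":{"type":"array","items":{"type":"number"}},"delta_rot":{"type":"array","items":{"type":"number"}},"jaw":{"type":"number"}}}},"squeeze":{"type":"number"}},"required":["plan"]}

```bash
ls; mkdir -p pics; python3 - <<'E'
from rig import *
import cv2,numpy as np
o=get_obs();print(o)
for n in ["side","top","wrist"]:
    im=camera(n);cv2.imwrite(f"pics/{n}0.png",im[:,:,::-1]);c=calibration(n)
    for k in c:print(n,k,np.round(c[k],4).tolist())
E
```

```text
pics
{'time': 0.0, 'q': array([-1.46451527e+00,  5.28398961e-01,  1.43387460e+00,  1.66711633e-05,
        1.18137914e+00, -1.78493863e-01]), 'joint_velocities': array([-4.18678827e-04,  3.26168459e-04, -2.92506081e-05,  1.55256046e-03,
        2.09106947e-03,  1.45813822e-03]), 'joint_torque': array([-1.31337394e-03, -4.40044248e+01, -1.76594388e+01,  6.30971580e-02,
        5.84039243e-02, -1.62242432e-04]), 'position': array([ 0.17554852, -0.59910091,  0.22162172]), 'tool_rot': array([ 8.00291820e-01, -5.99609825e-01, -6.95928427e-04, -7.59406381e-04]), 'ft_force': array([-0.18814669,  0.27239696, -0.30879506]), 'moment': array([-0.02242425, -0.04744412, -0.05122915]), 'grip_width': 0.08719280255093198}
side K [[392.9983, 0.0, 279.2175], [0.0, 392.9983, 205.5733], [0.0, 0.0, 1.0]]
side pose [[-0.1288, -0.5869, 0.7993, -0.2307], [-0.9916, 0.0661, -0.1113, 0.0759], [0.0124, -0.8069, -0.5905, 0.6535], [0.0, 0.0, 0.0, 1.0]]
top K [[531.6457, 0.0, 278.2403], [0.0, 531.6457, 207.7568], [0.0, 0.0, 1.0]]
top pose [[0.0063, -0.9942, 0.1074, 0.3904], [-1.0, -0.0066, -0.0026, -0.0118], [0.0033, -0.1073, -0.9942, 1.4599], [0.0, 0.0, 0.0, 1.0]]
wrist K [[339.945, 0.0, 281.3471], [0.0, 339.945, 204.4723], [0.0, 0.0, 1.0]]
wrist tool_from_camera [[1.0, -0.0014, 0.0003, 0.0006], [0.0013, 0.9548, 0.2974, -0.0835], [-0.0007, -0.2974, 0.9548, -0.1623], [0.0, 0.0, 0.0, 1.0]]
```

View pics/side0.png

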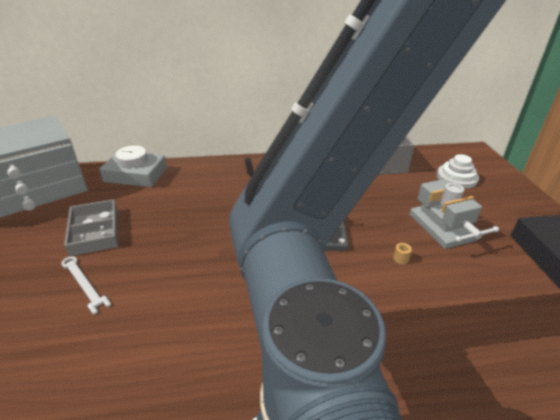

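View pics/top0.png

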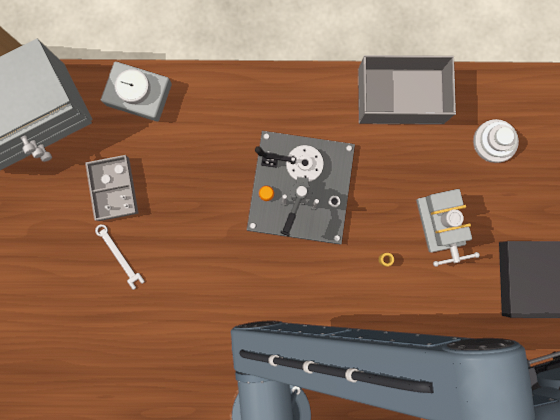

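```bash
python3 - <<'E'
import cv2
im=cv2.imread('pics/top0.png');cv2.imwrite('pics/topc.png',cv2.resize(im[90:250,230:430],None,fx=3.7,fy=3.7,interpolation=cv2.INTER_CUBIC))
im=cv2.imread('pics/side0.png');cv2.imwrite('pics/sidec.png',cv2.resize(im[120:280,190:390],None,fx=3.7,fy=3.7,interpolation=cv2.INTER_CUBIC))
E
```

```text
(no output)
```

View pics/topc.png

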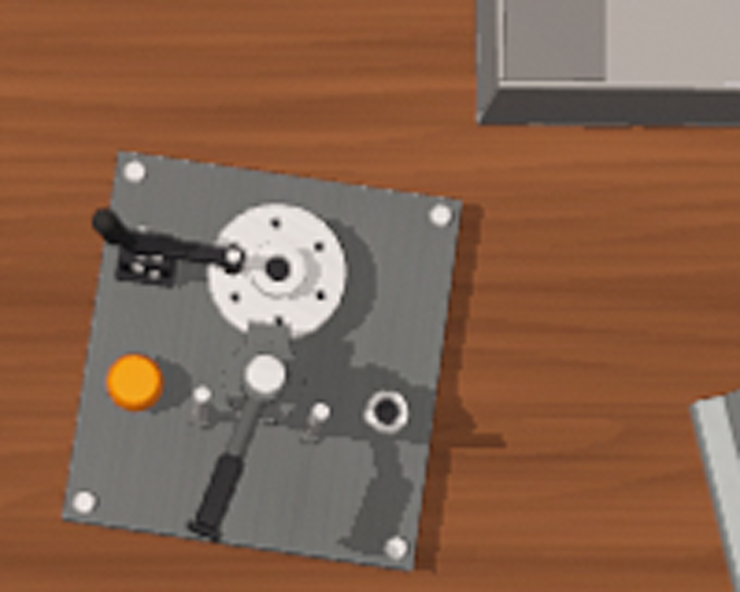

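View pics/sidec.png

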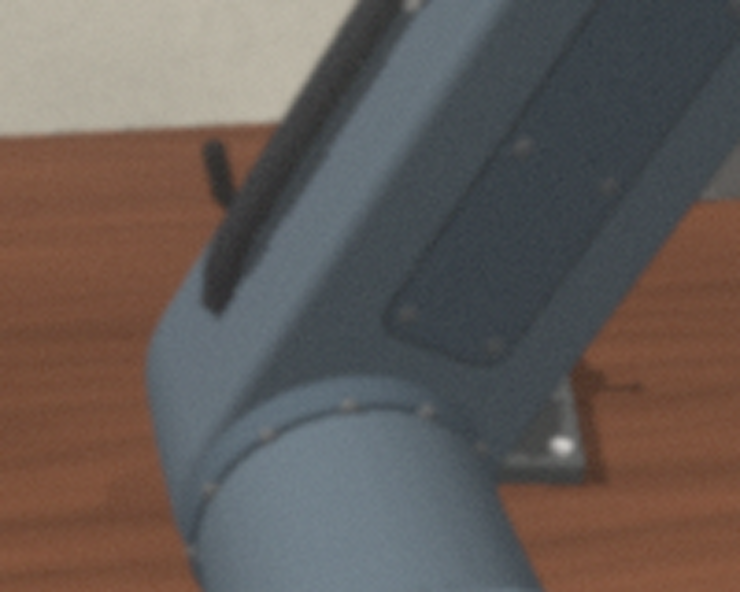

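The top view shows the post cap at about (301.6, 191.1), the pins at (284.9, 196.8) and (316.8, 201.1), and the grip at about (289, 223.8). The arm blocks the side view.

```bash
cat > h.py <<'E'
from rig import *
import numpy as np, cv2
from scipy.spatial.transform import Rotation as R
def ray(n,u,v,z,T=None):
    c=calibration(n);P=c["pose"] if T is None else T
    P=np.array(P);d=P[:3,:3]@np.linalg.solve(np.array(c["K"]),[u,v,1.]);o=P[:3,3]
    return o+d*(z-o[2])/d[2]
def wristT(o):
    T=np.eye(4);T[:3,:3]=R.from_quat(o["tool_rot"]).as_matrix();T[:3,3]=o["position"]
    return T@np.array(calibration("wrist")["tool_from_camera"])
def proj(n,p,T=None):
    c=calibration(n);P=np.array(c["pose"] if T is None else T)
    q=np.array(c["K"])@(P[:3,:3].T@(np.asarray(p)-P[:3,3]));return q[:2]/q[2]
E
python3 - <<'E'
from h import *
c=lambda x,y:(230+(x+.5)/3.7-.5,90+(y+.5)/3.7-.5)
post=ray("top",*c(265,374),.146);p1=ray("top",*c(203,395),.146);p2=ray("top",*c(321,411),.146)
g=ray("top",*c(218,495),.150);e=ray("top",*c(204,532),.150);s=ray("top",*c(231,460),.15)
hub=ray("top",*c(278,270),.09)
cor=[ray("top",*c(*x),.02) for x in [(119,152),(461,202),(413,570),(63,519)]]
print(post,p1,p2,g,e,s,hub);print(np.array(cor))
print(np.hypot(*(p1-post)[:2]),np.hypot(*(p2-post)[:2]),np.hypot(*(g-post)[:2]))
a=lambda v:np.degrees(np.arctan2(v[1],v[0]))
print(a(p1-post),a(p2-post),a(g-post),a(e-post),a(post-hub),a(cor[0]-cor[3]),a(cor[1]-cor[2]),a(cor[0]-cor[1])-90)
E
```

```text
[ 0.57545078 -0.07240417  0.146     ] [ 0.56089388 -0.03067064  0.146     ] [ 0.55057493 -0.11013698  0.146     ] [ 0.49312847 -0.04096969  0.15      ] [ 0.46834762 -0.03174513  0.15      ] [ 0.51666233 -0.04956772  0.15      ] [ 0.65761919 -0.08405506  0.09      ]
[[ 0.76003015  0.03127277  0.02      ]
 [ 0.72373546 -0.22427991  0.02      ]
 [ 0.44927309 -0.18669023  0.02      ]
 [ 0.48493849  0.06965659  0.02      ]]
0.04419944276493516 0.04519483066801951 0.08811974071214995
109.2290696273424 -123.39539258075143 159.10082236914832 159.21198489585 171.9296674521464 -7.943255148125897 -7.798569289104951 -8.0833328676961
```

```bash
cat >> h.py <<'E'
A=np.array([.5755,-.0724])
def goal(phi_deg,z,r=.088,A=A):
    # tool down, tool y outward along lever direction phi
    p=np.radians(phi_deg);u=np.array([np.cos(p),np.sin(p),0]);zz=np.array([0,0,-1.]);x=np.cross(u,zz)
    M=np.stack([x,u,zz],1);return np.r_[A+r*u[:2],z],M
def rel(o,P,M):
    Ro=R.from_quat(o["tool_rot"]).as_matrix()
    return 100*Ro.T@(P-o["position"]),np.degrees(R.from_matrix(Ro.T@M).as_rotvec())
E
python3 - <<'E'
from h import *
o=get_obs();P,M=goal(159.1,.222);print(P);print(rel(o,P,M))
E
```

```text
[ 0.49329001 -0.04100706  0.222     ]
(array([-44.6456531 , -46.17871471,   0.06559017]), array([1.55102289e-02, 9.74254571e-02, 3.72205403e+01]))
```

Emit:
{"method": "drive_tool", "body": {
  "plan": [
    {"offset": [-1,-1,-1],"delta_rot": [0,0,1],"jaw": 5},
    {"offset": [-3,-3,-2],"delta_rot": [0,0,3],"jaw": 5},
    {"offset": [-6,-6,-2],"delta_rot": [0,0,6],"jaw": 5},
    {"offset": [-9,-9,-2],"delta_rot": [0,0,9],"jaw": 5},
    {"offset": [-12,-12,-2],"delta_rot": [0,0,12],"jaw": 5},
    {"offset": [-15,-15,-2],"delta_rot": [0,0,15],"jaw": 5},
    {"offset": [-18,-18,-2],"delta_rot": [0,0,18],"jaw": 5},
    {"offset": [-21,-21,-2],"delta_rot": [0,0,21],"jaw": 5}
  ]
}}

```text
time: 0.82
position: [0.3164, -0.3413, 0.2424]
tool_rot: [-0.676, 0.737, 0.0, 0.0]
ft_force: [1.7, -0.5, 0.6]
grip_width: 0.0515
```

```bash
python3 - <<'E'
from h import *
o=get_obs();P,M=goal(159.1,.222);print(o["position"],o["q"],rel(o,P,M))
E
```

```text
[ 0.31639223 -0.3412597   0.24244725] [-1.06416293e+00  2.85400302e-01  1.79437060e+00  2.11445108e-04
  1.06208628e+00  5.91623623e-01] (array([-31.41942847, -15.0738957 ,   2.05494585]), array([2.25872231e-03, 1.84064620e-02, 1.60245167e+01]))
```

Emit:
{"method": "drive_tool", "body": {
  "plan": [
    {"offset": [-4,-2,0],"delta_rot": [0,0,2],"jaw": 5},
    {"offset": [-8,-4,0],"delta_rot": [0,0,4],"jaw": 5},
    {"offset": [-12,-6,0],"delta_rot": [0,0,6],"jaw": 5},
    {"offset": [-16,-8,0],"delta_rot": [0,0,8],"jaw": 5},
    {"offset": [-20,-10,0],"delta_rot": [0,0,10],"jaw": 5},
    {"offset": [-24,-12,0],"delta_rot": [0,0,12],"jaw": 5},
    {"offset": [-28,-13.5,0],"delta_rot": [0,0,14],"jaw": 5},
    {"offset": [-31,-15,0],"delta_rot": [0,0,16],"jaw": 5}
  ]
}}

```text
time: 1.48
position: [0.4855, -0.054, 0.2425]
tool_rot: [-0.568, 0.823, 0.0, -0.0]
ft_force: [0.6, -0.9, 0.3]
grip_width: 0.0502
```

```bash
python3 - <<'E'
from h import *
o=get_obs();P,M=goal(159.1,.222);print(o["position"],o["q"],rel(o,P,M))
T=wristT(o);im=camera("wrist");cv2.imwrite("pics/w1.png",im[:,:,::-1]);np.save("T1.npy",T)
print(proj("wrist",[*A,.146],T),proj("wrist",[*P[:2],.15],T), proj("wrist",[*A,.096],T))
im=camera("side");cv2.imwrite("pics/s1.png",im[:,:,::-1])
E
```

```text
[ 0.48547683 -0.05398784  0.24246562] [-3.39956901e-01  3.17862944e-01  1.74224345e+00 -6.50007074e-05
  1.08209282e+00  1.59341407e+00] (array([-1.49094285, -0.27139977,  2.04629175]), array([ 0.03466582, -0.00411104,  0.12775251]))
[261.25820205  88.31562874] [262.83140024 206.39438366] [264.52953014  89.96992732]
```

View pics/w1.png

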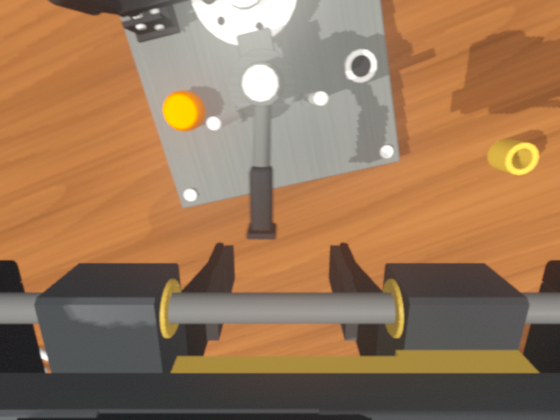

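View pics/s1.png

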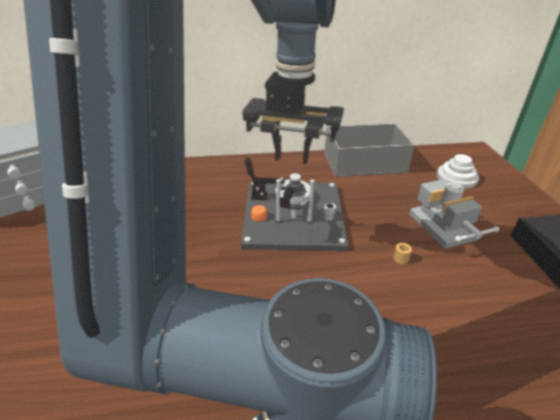

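```bash
python3 - <<'E'
from h import *
o=get_obs();P,M=goal(159.1,.222);print(o["position"],o["joint_velocities"].max(),rel(o,P,M),o["ft_force"])
T=wristT(o);im=camera("wrist");cv2.imwrite("pics/w2.png",im[:,:,::-1]);np.save("T2.npy",T)
for p in ([*A,.146],[*P[:2],.15]):print(proj("wrist",p,T))
cv2.imwrite("pics/w2c.png",cv2.resize(im[40:260,150:370,::-1],None,fx=2.7,fy=2.7,interpolation=cv2.INTER_CUBIC))
E
```

```text
[ 0.48722658 -0.0510458   0.24254912] 0.033929240310191226 (array([-1.14724383, -0.21914202,  2.05764147]), array([-0.05546269,  0.1255923 ,  0.63757458])) [-0.25847587 -1.21827899 -0.32054822]
[267.35937788  89.27109205]
[267.40703539 207.12121736]
```

View pics/w2c.png

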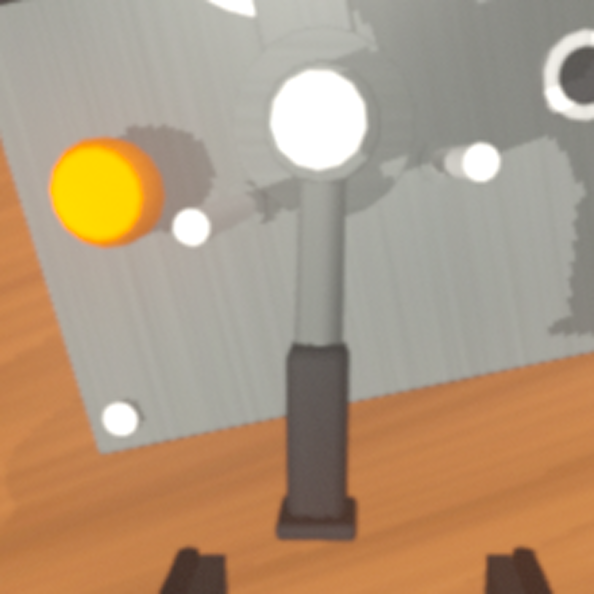

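```bash
python3 - <<'E'
from h import *
T=np.load("T2.npy")
c=lambda x,y:(150+(x+.5)/2.7-.5,40+(y+.5)/2.7-.5)
a=lambda v:np.degrees(np.arctan2(v[1],v[0]))
for dz in (0,.005):
  post=ray("wrist",*c(319,119),.146,T);p1=ray("wrist",*c(191,227),.146,T);p2=ray("wrist",*c(481,162),.146,T)
  g0=ray("wrist",*c(318,347),.150+dz,T);g1=ray("wrist",*c(317,499),.153+dz,T);g2=ray("wrist",*c(317,528),.153+dz,T)
  print(post,p1,p2,g0,g1,g2)
  for q in (p1,p2,g0,g1,g2):print(np.hypot(*(q-post)[:2]),a(q-post))
E
```

```text
[ 0.57888381 -0.07406596  0.146     ] [ 0.56495738 -0.0309794   0.146     ] [ 0.55350112 -0.11109222  0.146     ] [ 0.52225693 -0.05218938  0.15      ] [ 0.4807669  -0.03605888  0.153     ] [ 0.4722302  -0.03277412  0.153     ]
0.045281307716598995 107.91186115155898
0.04489126322210333 -124.4318859372978
0.06070575704767482 158.87703646468282
0.10522103524405059 158.82536470410642
0.11436786728679421 158.83567494379304
[ 0.57888381 -0.07406596  0.146     ] [ 0.56495738 -0.0309794   0.146     ] [ 0.55350112 -0.11109222  0.146     ] [ 0.52310455 -0.05273574  0.155     ] [ 0.48244799 -0.03693186  0.158     ] [ 0.4740807  -0.03371229  0.158     ]
0.045281307716598995 107.91186115155898
0.04489126322210333 -124.4318859372978
0.05971854665453815 159.07294628799568
0.10333832017056517 158.94003030537345
0.11230365161565531 158.94116780362765
```

```bash
sed -i 's/^A=np.*/A=np.array([.5768,-.0732])/' h.py; python3 - <<'E'
from h import *
o=get_obs();print(o["position"],o["ft_force"],o["moment"]);P,M=goal(159,.122);print(P,rel(o,P,M))
E
```

```text
[ 0.48591849 -0.05344393  0.24233114] [-0.54402537  0.25684256 -0.62112344] [ 0.03406656  0.05743459 -0.00109302]
[ 0.49464492 -0.04166362  0.122     ] (array([-1.40667865, -0.41255284, 12.03312737]), array([0.01490658, 0.00479374, 0.68724571]))
```

Emit:
{"method": "drive_tool", "body": {
  "plan": [
    {"offset": [-0.5,0,1],"delta_rot": [0,0,0.4],"jaw": 5},
    {"offset": [-1.4,-0.4,3],"delta_rot": [0,0,0.7],"jaw": 5},
    {"offset": [-1.4,-0.4,5],"delta_rot": [0,0,0.7],"jaw": 5},
    {"offset": [-1.4,-0.4,6],"delta_rot": [0,0,0.7],"jaw": 5},
    {"offset": [-1.4,-0.4,6],"delta_rot": [0,0,0.7],"jaw": 5},
    {"offset": [-1.4,-0.4,6],"delta_rot": [0,0,0.7],"jaw": 5},
    {"offset": [-1.4,-0.4,6],"delta_rot": [0,0,0.7],"jaw": 5},
    {"offset": [-1.4,-0.4,6],"delta_rot": [0,0,0.7],"jaw": 5}
  ]
}}

```text
time: 2.3
position: [0.4944, -0.0454, 0.1833]
tool_rot: [-0.563, 0.826, -0.001, 0.001]
ft_force: [-0.8, 0.1, 0.8]
grip_width: 0.0503
```

```bash
python3 - <<'E'
from h import *
o=get_obs();P,M=goal(159,.122);print(o["position"],abs(o["joint_velocities"]).max(),rel(o,P,M),o["ft_force"])
T=wristT(o);im=camera("wrist");cv2.imwrite("pics/w3.png",im[:,:,::-1]);np.save("T3.npy",T)
for p in ([*A,.146],[*P[:2],.15]):print(proj("wrist",p,T))
cv2.imwrite("pics/w3c.png",cv2.resize(im[0:270,130:400,::-1],None,fx=2.2,fy=2.2,interpolation=cv2.INTER_CUBIC))
E
```

```text
[ 0.49439479 -0.04543893  0.18328064] 0.008378674794034549 (array([-0.36021116,  0.12563872,  6.12787015]), array([-0.10084983,  0.00234651, -0.46203041])) [-0.76772724  0.11824576  0.84225628]
[274.10321632  92.73391689]
[276.17586193 241.14664755]
```

View pics/w3c.png

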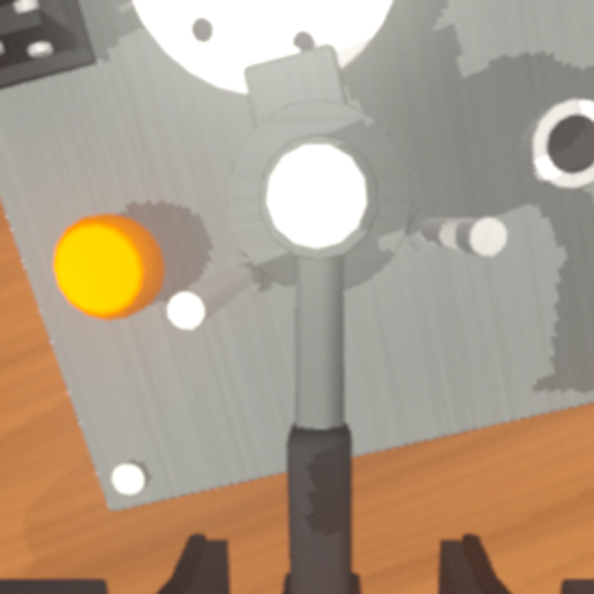

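Emit:
{"method": "drive_tool", "body": {
  "plan": [
    {"offset": [-0.2,0,1],"delta_rot": [0,0,0],"jaw": 5},
    {"offset": [-0.3,0.1,3],"delta_rot": [0,0,0],"jaw": 5},
    {"offset": [-0.3,0.1,5],"delta_rot": [0,0,0],"jaw": 5},
    {"offset": [-0.3,0.1,6],"delta_rot": [0,0,0],"jaw": 5},
    {"offset": [-0.3,0.1,6.1],"delta_rot": [0,0,0],"jaw": 5},
    {"offset": [-0.3,0.1,6.1],"delta_rot": [0,0,0],"jaw": 5},
    {"offset": [-0.3,0.1,6.1],"delta_rot": [0,0,0],"jaw": 3},
    {"offset": [-0.3,0.1,6.1],"delta_rot": [0,0,0],"jaw": 3}
  ]
}}

```text
time: 3.02
position: [0.4949, -0.0415, 0.1223]
tool_rot: [-0.564, 0.826, -0.001, 0.001]
ft_force: [0.4, 0.8, 0.7]
grip_width: 0.0429
```

```bash
python3 - <<'E'
from h import *
o=get_obs();P,M=goal(159,.122);print(o["position"],o["grip_width"],rel(o,P,M),o["ft_force"],o["moment"])
im=camera("wrist");cv2.imwrite("pics/w4.png",im[:,:,::-1])
im=camera("side");cv2.imwrite("pics/s4.png",cv2.resize(im[120:280,200:400,::-1],None,fx=3.7,fy=3.7,interpolation=cv2.INTER_CUBIC))
E
```

```text
[ 0.49486726 -0.04153684  0.12231719] 0.04293440169514517 (array([0.01991409, 0.0161472 , 0.03168306]), array([-0.1167058 ,  0.00765089, -0.37680468])) [0.36188972 0.82757586 0.65820982] [ 0.06262848  0.08494907 -0.03014066]
```

View pics/w4.png

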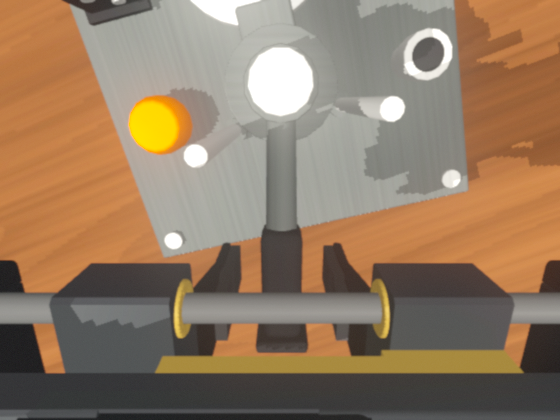

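View pics/s4.png

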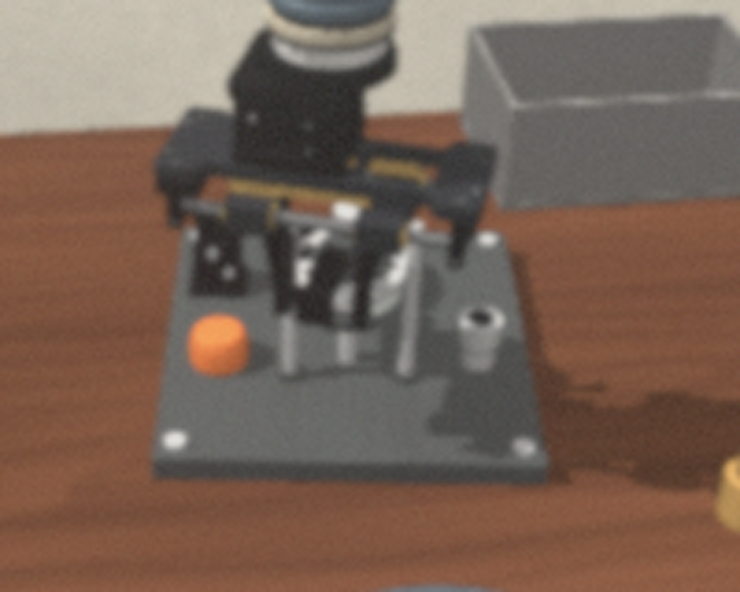

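The wrist view has the grip centred between the fingers at column 281, with the fingers well clear of the pins. I'll close now.

Emit:
{"method": "drive_tool", "body": {
  "plan": [
    {"offset": [0,0,0],"delta_rot": [0,0,0],"jaw": 2},
    {"offset": [0,0,0],"delta_rot": [0,0,0],"jaw": 1.5},
    {"offset": [0,0,0],"delta_rot": [0,0,0],"jaw": 1},
    {"offset": [0,0,0],"delta_rot": [0,0,0],"jaw": 1},
    {"offset": [0,0,0],"delta_rot": [0,0,0],"jaw": 1},
    {"offset": [0,0,0],"delta_rot": [0,0,0],"jaw": 1},
    {"offset": [0,0,0],"delta_rot": [0,0,0],"jaw": 1},
    {"offset": [0,0,0],"delta_rot": [0,0,0],"jaw": 1}
  ],
  "squeeze": 20
}}

```text
time: 3.78
position: [0.4942, -0.0414, 0.1217]
tool_rot: [-0.564, 0.826, -0.0, 0.0]
ft_force: [-0.2, -0.5, 3.1]
grip_width: 0.018
```

```bash
cat >> h.py <<'E'
def rep():
    o=get_obs();Ro=R.from_quat(o["tool_rot"]).as_matrix();p=o["position"]-[*A,0]
    th=np.degrees(np.arctan2(p[1],p[0]));r=np.hypot(*p[:2]);u=p[:2]/r;cw=np.array([u[1],-u[0]])
    f=o["ft_force"];ty=np.degrees(np.arctan2(Ro[1,1],Ro[0,1]))
    print("t %.2f lever %.2f swing %.2f toolyaw %.2f r %.4f z %.4f | Frad %.2f Fcw %.2f Fz %.2f Mz %.3f grip %.4f j6 %.2f"%(o["time"],th%360,171.8-th%360,ty%360,r,p[2],f[:2]@u,f[:2]@cw,f[2],o["moment"][2],o["grip_width"],o["q"][5]),np.round(Ro.T@[0,0,-1],4))
    return o
def arc(d,r=8.8,n=8,v0=1):
    # tool-frame offsets for cw swing by d deg: print rows; tool y outward, x = ?; cw from above = +rot about tool z
    for k in range(1,n+1):
        a=np.radians(d*k/n);print([round(-r*np.sin(a),2),round(-r*(1-np.cos(a)),2),0],[0,0,round(d*k/n,2)])
E
python3 - <<'E'
from h import *
rep();arc(12);arc(33);arc(-46)
E
```

```text
t 3.78 lever 158.97 swing 12.83 toolyaw 158.63 r 0.0885 z 0.1217 | Frad -0.02 Fcw -0.49 Fz 3.12 Mz 0.086 grip 0.0180 j6 1.63 [-1.e-04  3.e-04  1.e+00]
[np.float64(-0.23), np.float64(-0.0), 0] [0, 0, 1.5]
[np.float64(-0.46), np.float64(-0.01), 0] [0, 0, 3.0]
[np.float64(-0.69), np.float64(-0.03), 0] [0, 0, 4.5]
[np.float64(-0.92), np.float64(-0.05), 0] [0, 0, 6.0]
[np.float64(-1.15), np.float64(-0.08), 0] [0, 0, 7.5]
[np.float64(-1.38), np.float64(-0.11), 0] [0, 0, 9.0]
[np.float64(-1.6), np.float64(-0.15), 0] [0, 0, 10.5]
[np.float64(-1.83), np.float64(-0.19), 0] [0, 0, 12.0]
[np.float64(-0.63), np.float64(-0.02), 0] [0, 0, 4.12]
[np.float64(-1.26), np.float64(-0.09), 0] [0, 0, 8.25]
[np.float64(-1.89), np.float64(-0.2), 0] [0, 0, 12.38]
[np.float64(-2.5), np.float64(-0.36), 0] [0, 0, 16.5]
[np.float64(-3.1), np.float64(-0.56), 0] [0, 0, 20.62]
[np.float64(-3.68), np.float64(-0.81), 0] [0, 0, 24.75]
[np.float64(-4.25), np.float64(-1.09), 0] [0, 0, 28.88]
[np.float64(-4.79), np.float64(-1.42), 0] [0, 0, 33.0]
[np.float64(0.88), np.float64(-0.04), 0] [0, 0, -5.75]
[np.float64(1.75), np.float64(-0.18), 0] [0, 0, -11.5]
[np.float64(2.61), np.float64(-0.4), 0] [0, 0, -17.25]
[np.float64(3.44), np.float64(-0.7), 0] [0, 0, -23.0]
[np.float64(4.23), np.float64(-1.08), 0] [0, 0, -28.75]
[np.float64(4.98), np.float64(-1.55), 0] [0, 0, -34.5]
[np.float64(5.69), np.float64(-2.08), 0] [0, 0, -40.25]
[np.float64(6.33), np.float64(-2.69), 0] [0, 0, -46.0]
```

Emit:
{"method": "drive_tool", "body": {
  "plan": [
    {"offset": [-0.2,0,0],"delta_rot": [0,0,1.5],"jaw": 1},
    {"offset": [-0.45,0,0],"delta_rot": [0,0,3],"jaw": 1},
    {"offset": [-0.7,0,0],"delta_rot": [0,0,4.5],"jaw": 1},
    {"offset": [-0.9,-0.05,0],"delta_rot": [0,0,6],"jaw": 1},
    {"offset": [-1.15,-0.1,0],"delta_rot": [0,0,7.5],"jaw": 1},
    {"offset": [-1.4,-0.1,0],"delta_rot": [0,0,9],"jaw": 1},
    {"offset": [-1.6,-0.15,0],"delta_rot": [0,0,10.5],"jaw": 1},
    {"offset": [-1.85,-0.2,0],"delta_rot": [0,0,12],"jaw": 1}
  ]
}}

```text
time: 4.45
position: [0.5028, -0.0248, 0.1206]
tool_rot: [-0.474, 0.881, 0.0, -0.0]
ft_force: [2.3, -0.9, -7.6]
grip_width: 0.0176
```

```bash
python3 - <<'E'
from h import *
rep()
E
```

```text
t 4.45 lever 146.79 swing 25.01 toolyaw 146.54 r 0.0884 z 0.1206 | Frad -2.38 Fcw 0.50 Fz -7.61 Mz 0.049 grip 0.0176 j6 1.88 [ 0.e+00 -3.e-04  1.e+00]
```

Emit:
{"method": "drive_tool", "body": {
  "plan": [
    {"offset": [0,0,0],"delta_rot": [0,0,0],"jaw": 1},
    {"offset": [0,0,0.1],"delta_rot": [0,0,0],"jaw": 1},
    {"offset": [0,0,0.2],"delta_rot": [0,0,0],"jaw": 1},
    {"offset": [0,0,0.3],"delta_rot": [0,0,0],"jaw": 1},
    {"offset": [0,0,0.4],"delta_rot": [0,0,0],"jaw": 1},
    {"offset": [0,0,0.45],"delta_rot": [0,0,0],"jaw": 1},
    {"offset": [0,0,0.45],"delta_rot": [0,0,0],"jaw": 1},
    {"offset": [0,0,0.45],"delta_rot": [0,0,0],"jaw": 1}
  ]
}}

```text
time: 5.12
position: [0.5027, -0.0249, 0.1173]
tool_rot: [-0.474, 0.88, -0.0, 0.0]
ft_force: [0.9, 0.2, -3.0]
grip_width: 0.018
```

```bash
python3 - <<'E'
from h import *
rep()
E
```

```text
t 5.12 lever 146.89 swing 24.91 toolyaw 146.62 r 0.0885 z 0.1173 | Frad -0.68 Fcw 0.70 Fz -3.01 Mz 0.100 grip 0.0180 j6 1.88 [1.e-04 2.e-04 1.e+00]
```

Emit:
{"method": "drive_tool", "body": {
  "plan": [
    {"offset": [-0.2,0,0.1],"delta_rot": [0,0,1.5],"jaw": 1},
    {"offset": [-0.45,0,0.1],"delta_rot": [0,0,3],"jaw": 1},
    {"offset": [-0.7,0,0.1],"delta_rot": [0,0,4.5],"jaw": 1},
    {"offset": [-0.9,-0.05,0.1],"delta_rot": [0,0,6],"jaw": 1},
    {"offset": [-1.15,-0.1,0.1],"delta_rot": [0,0,7.5],"jaw": 1},
    {"offset": [-1.4,-0.1,0.1],"delta_rot": [0,0,9],"jaw": 1},
    {"offset": [-1.6,-0.15,0.1],"delta_rot": [0,0,10.5],"jaw": 1},
    {"offset": [-1.85,-0.2,0.1],"delta_rot": [0,0,12],"jaw": 1}
  ]
}}

```text
time: 5.78
position: [0.5131, -0.0116, 0.1171]
tool_rot: [-0.381, 0.925, -0.001, -0.002]
ft_force: [-4.6, -3.8, 5.5]
grip_width: 0.0179
```

```bash
python3 - <<'E'
from h import *
rep();rep()
E
```

```text
t 5.78 lever 135.97 swing 35.83 toolyaw 134.75 r 0.0887 z 0.1171 | Frad 0.67 Fcw -5.94 Fz 5.55 Mz 0.410 grip 0.0179 j6 2.13 [-3.9e-03 -2.0e-04  1.0e+00]
t 5.78 lever 135.97 swing 35.83 toolyaw 134.75 r 0.0887 z 0.1171 | Frad 0.67 Fcw -5.94 Fz 5.55 Mz 0.410 grip 0.0179 j6 2.13 [-3.9e-03 -2.0e-04  1.0e+00]
```

```bash
cat >> h.py <<'E'
_rep=rep
def rep():
    o=_rep();p=o["position"]-[*A,0];f=o["ft_force"]
    print("T_ccw_on_tool about axis: %.3f"%(p[0]*f[1]-p[1]*f[0]+o["moment"][2]))
    return o
E
python3 - <<'E'
from h import *
arc(10)
E
```

```text
[np.float64(-0.19), np.float64(-0.0), 0] [0, 0, 1.25]
[np.float64(-0.38), np.float64(-0.01), 0] [0, 0, 2.5]
[np.float64(-0.58), np.float64(-0.02), 0] [0, 0, 3.75]
[np.float64(-0.77), np.float64(-0.03), 0] [0, 0, 5.0]
[np.float64(-0.96), np.float64(-0.05), 0] [0, 0, 6.25]
[np.float64(-1.15), np.float64(-0.08), 0] [0, 0, 7.5]
[np.float64(-1.34), np.float64(-0.1), 0] [0, 0, 8.75]
[np.float64(-1.53), np.float64(-0.13), 0] [0, 0, 10.0]
```

Emit:
{"method": "drive_tool", "body": {
  "plan": [
    {"offset": [-0.2,0,0],"delta_rot": [0,0,1],"jaw": 1},
    {"offset": [-0.4,0,0],"delta_rot": [0,0,2],"jaw": 1},
    {"offset": [-0.6,0,0],"delta_rot": [0,0,3],"jaw": 1},
    {"offset": [-0.8,-0.05,-0.05],"delta_rot": [0,0,4.5],"jaw": 1},
    {"offset": [-1.0,-0.05,-0.05],"delta_rot": [0,0,6],"jaw": 1},
    {"offset": [-1.2,-0.1,-0.05],"delta_rot": [0,0,7],"jaw": 1},
    {"offset": [-1.4,-0.1,-0.05],"delta_rot": [0,0,8],"jaw": 1},
    {"offset": [-1.55,-0.15,-0.05],"delta_rot": [0,0,9],"jaw": 1}
  ]
}}

```text
time: 6.45
position: [0.5241, -0.0018, 0.1171]
tool_rot: [-0.307, 0.952, -0.0, -0.003]
ft_force: [-5.8, -5.1, 3.7]
grip_width: 0.0175
```

```bash
python3 - <<'E'
from h import *
rep()
E
```

```text
t 6.45 lever 126.46 swing 45.34 toolyaw 125.74 r 0.0887 z 0.1171 | Frad -0.68 Fcw -7.72 Fz 3.70 Mz 0.320 grip 0.0175 j6 2.31 [-0.0058 -0.0011  1.    ]
T_ccw_on_tool about axis: 1.004
```

```bash
python3 - <<'E'
from h import *
arc(-25,n=5);arc(-40)
E
```

```text
[np.float64(0.77), np.float64(-0.03), 0] [0, 0, -5.0]
[np.float64(1.53), np.float64(-0.13), 0] [0, 0, -10.0]
[np.float64(2.28), np.float64(-0.3), 0] [0, 0, -15.0]
[np.float64(3.01), np.float64(-0.53), 0] [0, 0, -20.0]
[np.float64(3.72), np.float64(-0.82), 0] [0, 0, -25.0]
[np.float64(0.77), np.float64(-0.03), 0] [0, 0, -5.0]
[np.float64(1.53), np.float64(-0.13), 0] [0, 0, -10.0]
[np.float64(2.28), np.float64(-0.3), 0] [0, 0, -15.0]
[np.float64(3.01), np.float64(-0.53), 0] [0, 0, -20.0]
[np.float64(3.72), np.float64(-0.82), 0] [0, 0, -25.0]
[np.float64(4.4), np.float64(-1.18), 0] [0, 0, -30.0]
[np.float64(5.05), np.float64(-1.59), 0] [0, 0, -35.0]
[np.float64(5.66), np.float64(-2.06), 0] [0, 0, -40.0]
```

Emit:
{"method": "drive_tool", "body": {
  "plan": [
    {"offset": [0.2,0,0],"delta_rot": [0,0,-0.5],"jaw": 1},
    {"offset": [0.3,0,-0.3],"delta_rot": [0,0,-1],"jaw": 1},
    {"offset": [0.3,0,-0.6],"delta_rot": [0,0,-1],"jaw": 1},
    {"offset": [0.3,0,-0.9],"delta_rot": [0,0,-1],"jaw": 1},
    {"offset": [0.3,0,-0.9],"delta_rot": [0,0,-1.5],"jaw": 1},
    {"offset": [0.3,0,-0.9],"delta_rot": [0,0,-2],"jaw": 1},
    {"offset": [0.3,0,-0.9],"delta_rot": [0,0,-2],"jaw": 1},
    {"offset": [0.3,0,-0.9],"delta_rot": [0,0,-2],"jaw": 1}
  ]
}}

```text
time: 7.12
position: [0.5235, -0.0026, 0.1253]
tool_rot: [-0.322, 0.947, 0.0, -0.001]
ft_force: [-1.0, -2.6, -8.7]
grip_width: 0.018
```

```bash
python3 - <<'E'
from h import *
rep()
E
```

```text
t 7.12 lever 127.08 swing 44.72 toolyaw 127.59 r 0.0885 z 0.1253 | Frad -1.42 Fcw -2.38 Fz -8.74 Mz -0.259 grip 0.0180 j6 2.27 [-0.0013 -0.001   1.    ]
T_ccw_on_tool about axis: -0.049
```

Emit:
{"method": "drive_tool", "body": {
  "plan": [
    {"offset": [0.45,0,0],"delta_rot": [0,0,-3],"jaw": 1},
    {"offset": [1.2,-0.1,0],"delta_rot": [0,0,-8],"jaw": 1},
    {"offset": [2.15,-0.25,0],"delta_rot": [0,0,-14],"jaw": 1},
    {"offset": [3.0,-0.55,0],"delta_rot": [0,0,-20],"jaw": 1},
    {"offset": [3.85,-0.9,0],"delta_rot": [0,0,-26],"jaw": 1},
    {"offset": [4.65,-1.35,0],"delta_rot": [0,0,-32],"jaw": 1},
    {"offset": [5.4,-1.85,0],"delta_rot": [0,0,-38],"jaw": 1},
    {"offset": [6.1,-2.45,0],"delta_rot": [0,0,-44],"jaw": 1}
  ]
}}

```text
time: 7.78
position: [0.4896, -0.0594, 0.1254]
tool_rot: [-0.655, 0.755, 0.001, -0.001]
ft_force: [-1.9, -3.8, -8.5]
grip_width: 0.0179
```

```bash
python3 - <<'E'
from h import *
rep()
E
```

```text
t 7.78 lever 171.01 swing 0.79 toolyaw 171.87 r 0.0883 z 0.1254 | Frad 1.28 Fcw -4.02 Fz -8.51 Mz -0.390 grip 0.0179 j6 1.37 [ 1.0e-04 -2.1e-03  1.0e+00]
T_ccw_on_tool about axis: -0.036
```

```bash
python3 - <<'E'
from h import *
o=get_obs()
for ph in (176,182,188,194,200,206,212,216,219): 
    P,M=goal(ph,.1254,.0885);print(ph,*[np.round(v,2) for v in rel(o,P,M)])
E
```

```text
176 [ 0.77 -0.   -0.  ] [ 0.12  0.01 -4.13]
182 [ 1.69 -0.12 -0.  ] [ 1.200e-01  1.000e-02 -1.013e+01]
188 [ 2.59 -0.33 -0.  ] [  0.12   0.02 -16.13]
194 [ 3.47 -0.63 -0.  ] [  0.12   0.03 -22.13]
200 [ 4.31 -1.03 -0.  ] [  0.12   0.03 -28.13]
206 [ 5.1 -1.5 -0. ] [  0.12   0.04 -34.13]
212 [ 5.84 -2.06 -0.  ] [  0.12   0.05 -40.13]
216 [ 6.29 -2.48 -0.01] [  0.11   0.05 -44.13]
219 [ 6.62 -2.81 -0.01] [  0.11   0.05 -47.13]
```

Emit:
{"method": "drive_tool", "body": {
  "plan": [
    {"offset": [0.75,0,0],"delta_rot": [0,0,-4],"jaw": 1},
    {"offset": [1.7,-0.1,0],"delta_rot": [0,0,-10],"jaw": 1},
    {"offset": [2.6,-0.35,0],"delta_rot": [0,0,-16],"jaw": 1},
    {"offset": [3.45,-0.65,0],"delta_rot": [0,0,-22],"jaw": 1},
    {"offset": [4.3,-1.05,0],"delta_rot": [0,0,-28],"jaw": 1},
    {"offset": [5.1,-1.5,0],"delta_rot": [0,0,-34],"jaw": 1},
    {"offset": [5.8,-2.05,0],"delta_rot": [0,0,-40],"jaw": 1},
    {"offset": [6.3,-2.5,0],"delta_rot": [0,0,-44],"jaw": 1}
  ]
}}

```text
time: 8.45
position: [0.5055, -0.1255, 0.1253]
tool_rot: [0.891, -0.455, -0.001, 0.0]
ft_force: [-2.3, -1.8, -8.8]
grip_width: 0.0179
```

```bash
python3 - <<'E'
from h import *
o=rep()
for ph in (217,218,219): 
    P,M=goal(ph,.1254,.0885);print(ph,*[np.round(v,2) for v in rel(o,P,M)])
E
```

```text
t 8.45 lever 216.27 swing -44.47 toolyaw 215.90 r 0.0884 z 0.1253 | Frad 2.90 Fcw -0.06 Fz -8.75 Mz -0.038 grip 0.0179 j6 0.49 [ 0.0017 -0.0016  1.    ]
T_ccw_on_tool about axis: -0.033
217 [ 0.11  0.01 -0.01] [ 0.09  0.1  -1.1 ]
218 [ 0.27  0.   -0.01] [ 0.09  0.1  -2.1 ]
219 [ 0.42 -0.   -0.01] [ 0.09  0.1  -3.1 ]
```

Emit:
{"method": "drive_tool", "body": {
  "plan": [
    {"offset": [0.2,0,0],"delta_rot": [0,0,-1.5],"jaw": 1},
    {"offset": [0.35,0,0],"delta_rot": [0,0,-2.5],"jaw": 1},
    {"offset": [0.35,0,0.1],"delta_rot": [0,0,-2.5],"jaw": 1},
    {"offset": [0.35,0,0.3],"delta_rot": [0,0,-2.5],"jaw": 1},
    {"offset": [0.35,0,0.5],"delta_rot": [0,0,-2.5],"jaw": 1},
    {"offset": [0.35,0,0.7],"delta_rot": [0,0,-2.5],"jaw": 1},
    {"offset": [0.35,0,0.85],"delta_rot": [0,0,-2.5],"jaw": 1},
    {"offset": [0.35,0,0.85],"delta_rot": [0,0,-2.5],"jaw": 1}
  ]
}}

```text
time: 9.12
position: [0.5079, -0.1284, 0.1176]
tool_rot: [0.899, -0.437, -0.0, 0.001]
ft_force: [-4.6, -5.2, -4.5]
grip_width: 0.0181
```

```bash
python3 - <<'E'
from h import *
o=rep()
for s in (4,8,12,16,20,24,28): 
    P,M=goal(218.3-s,.117,.0885);print(s,*[np.round(v,2) for v in rel(o,P,M)])
E
```

```text
t 9.12 lever 218.70 swing -46.90 toolyaw 218.17 r 0.0883 z 0.1176 | Frad 6.84 Fcw -1.13 Fz -4.54 Mz 0.087 grip 0.0181 j6 0.45 [-6.0e-04 -1.6e-03  1.0e+00]
T_ccw_on_tool about axis: 0.187
4 [-0.68 -0.    0.05] [ 0.09 -0.04  3.87]
8 [-1.29 -0.07  0.05] [ 0.09 -0.04  7.87]
12 [-1.9  -0.17  0.05] [ 0.09 -0.04 11.87]
16 [-2.5  -0.32  0.05] [ 0.09 -0.05 15.87]
20 [-3.09 -0.51  0.05] [ 0.09 -0.05 19.87]
24 [-3.66 -0.74  0.05] [ 0.08 -0.05 23.87]
28 [-4.22 -1.01  0.05] [ 0.08 -0.06 27.87]
```

Emit:
{"method": "drive_tool", "body": {
  "plan": [
    {"offset": [-0.3,0.05,0.05],"delta_rot": [0,0,2],"jaw": 1},
    {"offset": [-0.8,0.05,0.05],"delta_rot": [0,0,5],"jaw": 1},
    {"offset": [-1.3,0,0.05],"delta_rot": [0,0,8],"jaw": 1},
    {"offset": [-1.9,-0.1,0.05],"delta_rot": [0,0,12],"jaw": 1},
    {"offset": [-2.5,-0.25,0.05],"delta_rot": [0,0,16],"jaw": 1},
    {"offset": [-3.1,-0.45,0.05],"delta_rot": [0,0,20],"jaw": 1},
    {"offset": [-3.65,-0.7,0.05],"delta_rot": [0,0,24],"jaw": 1},
    {"offset": [-4.2,-0.95,0.05],"delta_rot": [0,0,28],"jaw": 1}
  ]
}}

```text
time: 9.78
position: [0.4906, -0.0909, 0.1175]
tool_rot: [0.766, -0.642, 0.002, 0.001]
ft_force: [-3.8, -9.2, -4.3]
grip_width: 0.0179
```

```bash
python3 - <<'E'
from h import *
o=rep()
E
```

```text
t 9.78 lever 191.57 swing -19.77 toolyaw 190.07 r 0.0880 z 0.1175 | Frad 5.54 Fcw -8.28 Fz -4.32 Mz 0.272 grip 0.0179 j6 0.99 [-4.8e-03  9.0e-04  1.0e+00]
T_ccw_on_tool about axis: 1.000
```

Emit:
{"method": "drive_tool", "body": {
  "plan": [
    {"offset": [-0.5,0.1,0],"delta_rot": [0,0,3],"jaw": 1},
    {"offset": [-1.0,0.1,0],"delta_rot": [0,0,6],"jaw": 1},
    {"offset": [-1.4,0.05,0],"delta_rot": [0,0,9],"jaw": 1},
    {"offset": [-1.85,0,0],"delta_rot": [0,0,12],"jaw": 1},
    {"offset": [-2.3,-0.1,0],"delta_rot": [0,0,15],"jaw": 1},
    {"offset": [-2.75,-0.25,0],"delta_rot": [0,0,18],"jaw": 1},
    {"offset": [-3.15,-0.4,0],"delta_rot": [0,0,21],"jaw": 1},
    {"offset": [-3.6,-0.6,0],"delta_rot": [0,0,24],"jaw": 1}
  ]
}}

```text
time: 10.45
position: [0.4909, -0.0539, 0.1174]
tool_rot: [-0.616, 0.787, -0.002, 0.0]
ft_force: [-2.6, -7.1, -4.9]
grip_width: 0.0179
```

```bash
python3 - <<'E'
from h import *
o=rep()
E
```

```text
t 10.45 lever 167.36 swing 4.44 toolyaw 166.11 r 0.0881 z 0.1174 | Frad 0.97 Fcw -7.46 Fz -4.89 Mz 0.209 grip 0.0179 j6 1.48 [-0.0029  0.0038  1.    ]
T_ccw_on_tool about axis: 0.866
```

Emit:
{"method": "drive_tool", "body": {
  "plan": [
    {"offset": [-0.4,0,0],"delta_rot": [0,0,2.5],"jaw": 1},
    {"offset": [-0.75,0,0],"delta_rot": [0,0,5],"jaw": 1},
    {"offset": [-1.15,-0.1,0],"delta_rot": [0,0,7.5],"jaw": 1},
    {"offset": [-1.55,-0.15,0],"delta_rot": [0,0,10],"jaw": 1},
    {"offset": [-1.9,-0.2,0],"delta_rot": [0,0,12.5],"jaw": 1},
    {"offset": [-2.3,-0.3,0],"delta_rot": [0,0,15],"jaw": 1},
    {"offset": [-2.65,-0.4,0],"delta_rot": [0,0,17.5],"jaw": 1},
    {"offset": [-3.0,-0.55,0],"delta_rot": [0,0,20],"jaw": 1}
  ]
}}

```text
time: 11.12
position: [0.5025, -0.0257, 0.1174]
tool_rot: [-0.471, 0.882, -0.002, -0.0]
ft_force: [-4.0, -6.2, -3.0]
grip_width: 0.0178
```

```bash
python3 - <<'E'
from h import *
o=rep()
E
```

```text
t 11.12 lever 147.42 swing 24.38 toolyaw 146.14 r 0.0882 z 0.1174 | Frad 0.04 Fcw -7.34 Fz -3.01 Mz 0.272 grip 0.0178 j6 1.89 [-0.0019  0.0024  1.    ]
T_ccw_on_tool about axis: 0.919
```

Emit:
{"method": "drive_tool", "body": {
  "plan": [
    {"offset": [-0.4,0,0],"delta_rot": [0,0,2.5],"jaw": 1},
    {"offset": [-0.75,0,0],"delta_rot": [0,0,5],"jaw": 1},
    {"offset": [-1.15,-0.1,0],"delta_rot": [0,0,7.5],"jaw": 1},
    {"offset": [-1.55,-0.15,0],"delta_rot": [0,0,10],"jaw": 1},
    {"offset": [-1.9,-0.2,0],"delta_rot": [0,0,12.5],"jaw": 1},
    {"offset": [-2.3,-0.3,0],"delta_rot": [0,0,15],"jaw": 1},
    {"offset": [-2.65,-0.4,0],"delta_rot": [0,0,17.5],"jaw": 1},
    {"offset": [-3.0,-0.55,0],"delta_rot": [0,0,20],"jaw": 1}
  ]
}}

```text
time: 11.78
position: [0.5223, -0.0036, 0.1173]
tool_rot: [-0.311, 0.951, -0.001, -0.001]
ft_force: [-4.9, -6.5, -1.0]
grip_width: 0.0179
```

```bash
python3 - <<'E'
from h import *
o=rep()
E
```

```text
t 11.78 lever 128.05 swing 43.75 toolyaw 126.18 r 0.0883 z 0.1173 | Frad -2.13 Fcw -7.89 Fz -1.04 Mz 0.387 grip 0.0179 j6 2.29 [-3.2e-03  8.0e-04  1.0e+00]
T_ccw_on_tool about axis: 1.084
```

Emit:
{"method": "drive_tool", "body": {
  "plan": [
    {"offset": [0.2,0,0],"delta_rot": [0,0,-0.5],"jaw": 1},
    {"offset": [0.3,0,-0.3],"delta_rot": [0,0,-1],"jaw": 1},
    {"offset": [0.3,0,-0.6],"delta_rot": [0,0,-1],"jaw": 1},
    {"offset": [0.3,0,-0.85],"delta_rot": [0,0,-1],"jaw": 1},
    {"offset": [0.3,0,-0.85],"delta_rot": [0,0,-1],"jaw": 1},
    {"offset": [0.3,0,-0.85],"delta_rot": [0,0,-1],"jaw": 1},
    {"offset": [0.3,0,-0.85],"delta_rot": [0,0,-1],"jaw": 1},
    {"offset": [0.3,0,-0.85],"delta_rot": [0,0,-1],"jaw": 1}
  ]
}}

```text
time: 12.45
position: [0.5216, -0.0044, 0.1253]
tool_rot: [-0.318, 0.948, -0.0, 0.001]
ft_force: [3.4, 1.6, -7.9]
grip_width: 0.018
```

```bash
python3 - <<'E'
from h import *
o=rep()
for ph in (133,139,145,151,157,163,169,175): 
    P,M=goal(ph,.1254,.0883);print(ph,*[np.round(v,2) for v in rel(o,P,M)])
E
```

```text
t 12.45 lever 128.72 swing 43.08 toolyaw 127.13 r 0.0882 z 0.1253 | Frad -0.86 Fcw 3.65 Fz -7.86 Mz 0.344 grip 0.0180 j6 2.27 [1.4e-03 7.0e-04 1.0e+00]
T_ccw_on_tool about axis: 0.022
133 [ 0.66 -0.04 -0.01] [-0.05  0.08 -5.87]
139 [ 1.57 -0.18 -0.02] [ -0.05   0.08 -11.87]
145 [ 2.46 -0.42 -0.02] [ -0.05   0.07 -17.87]
151 [ 3.33 -0.74 -0.02] [ -0.06   0.07 -23.87]
157 [ 4.15 -1.16 -0.02] [ -0.06   0.07 -29.87]
163 [ 4.93 -1.66 -0.02] [ -0.07   0.06 -35.87]
169 [ 5.65 -2.24 -0.02] [ -0.07   0.06 -41.87]
175 [ 6.3  -2.9  -0.02] [ -0.07   0.06 -47.87]
```

Emit:
{"method": "drive_tool", "body": {
  "plan": [
    {"offset": [0.65,-0.05,0],"delta_rot": [0,0,-5.5],"jaw": 1},
    {"offset": [1.55,-0.2,0],"delta_rot": [0,0,-11.5],"jaw": 1},
    {"offset": [2.45,-0.4,0],"delta_rot": [0,0,-17.5],"jaw": 1},
    {"offset": [3.3,-0.75,0],"delta_rot": [0,0,-23.5],"jaw": 1},
    {"offset": [4.15,-1.15,0],"delta_rot": [0,0,-29.5],"jaw": 1},
    {"offset": [4.9,-1.65,0],"delta_rot": [0,0,-35.5],"jaw": 1},
    {"offset": [5.6,-2.2,0],"delta_rot": [0,0,-41.5],"jaw": 1},
    {"offset": [6.3,-2.9,0],"delta_rot": [0,0,-47.5],"jaw": 1}
  ]
}}

```text
time: 13.12
position: [0.4887, -0.0666, 0.1253]
tool_rot: [-0.675, 0.738, -0.001, 0.0]
ft_force: [4.8, 0.5, -9.3]
grip_width: 0.0178
```

```bash
python3 - <<'E'
from h import *
o=rep()
for ph in (180,186,192,196,198): 
    P,M=goal(ph,.1254,.0883);print(ph,*[np.round(v,2) for v in rel(o,P,M)])
E
```

```text
t 13.12 lever 175.70 swing -3.90 toolyaw 174.84 r 0.0884 z 0.1253 | Frad -4.73 Fcw 0.85 Fz -9.28 Mz 0.046 grip 0.0178 j6 1.30 [-4.0e-04  1.6e-03  1.0e+00]
T_ccw_on_tool about axis: -0.029
180 [ 0.66 -0.04 -0.01] [-0.09 -0.03 -5.16]
186 [ 1.58 -0.17 -0.01] [ -0.09  -0.03 -11.16]
192 [ 2.47 -0.4  -0.01] [ -0.09  -0.04 -17.16]
196 [ 3.06 -0.6  -0.01] [ -0.09  -0.04 -21.16]
198 [ 3.34 -0.72 -0.01] [ -0.09  -0.04 -23.16]
```

Emit:
{"method": "drive_tool", "body": {
  "plan": [
    {"offset": [0.65,-0.1,0],"delta_rot": [0,0,-5],"jaw": 1},
    {"offset": [1.55,-0.25,0],"delta_rot": [0,0,-11],"jaw": 1},
    {"offset": [2.45,-0.45,0],"delta_rot": [0,0,-17],"jaw": 1},
    {"offset": [3.3,-0.75,0],"delta_rot": [0,0,-23],"jaw": 1},
    {"offset": [3.3,-0.75,0.3],"delta_rot": [0,0,-23],"jaw": 1},
    {"offset": [3.3,-0.75,0.6],"delta_rot": [0,0,-23],"jaw": 1},
    {"offset": [3.3,-0.75,0.85],"delta_rot": [0,0,-23],"jaw": 1},
    {"offset": [3.3,-0.75,0.85],"delta_rot": [0,0,-23],"jaw": 1}
  ]
}}

```text
time: 13.78
position: [0.4925, -0.1001, 0.1173]
tool_rot: [0.807, -0.591, 0.001, 0.001]
ft_force: [-3.5, -5.0, -0.2]
grip_width: 0.0177
```

```bash
python3 - <<'E'
from h import *
o=rep()
for s in (2,4,6,8,10,12,14,16): 
    P,M=goal(197.8-s,.117,.0883);print(s,*[np.round(v,2) for v in rel(o,P,M)])
E
```

```text
t 13.78 lever 197.68 swing -25.88 toolyaw 197.53 r 0.0885 z 0.1173 | Frad 4.82 Fcw -3.71 Fz -0.23 Mz -0.278 grip 0.0177 j6 0.84 [-1.9e-03 -5.0e-04  1.0e+00]
T_ccw_on_tool about axis: 0.050
2 [-0.29 -0.02  0.03] [ 0.03 -0.11  1.73]
4 [-0.6  -0.04  0.03] [ 0.02 -0.11  3.73]
6 [-0.9  -0.06  0.03] [ 0.02 -0.11  5.73]
8 [-1.21 -0.1   0.03] [ 0.02 -0.11  7.73]
10 [-1.52 -0.15  0.03] [ 0.02 -0.11  9.73]
12 [-1.82 -0.2   0.03] [ 0.02 -0.11 11.73]
14 [-2.12 -0.27  0.03] [ 1.000e-02 -1.100e-01  1.373e+01]
16 [-2.42 -0.35  0.03] [ 1.000e-02 -1.100e-01  1.573e+01]
```

Emit:
{"method": "drive_tool", "body": {
  "plan": [
    {"offset": [-0.15,0.1,0],"delta_rot": [0,0,1],"jaw": 1},
    {"offset": [-0.3,0.1,0],"delta_rot": [0,0,2],"jaw": 1},
    {"offset": [-0.45,0.1,0],"delta_rot": [0,0,3],"jaw": 1},
    {"offset": [-0.6,0.1,0],"delta_rot": [0,0,4],"jaw": 1},
    {"offset": [-0.75,0.05,0],"delta_rot": [0,0,5],"jaw": 1},
    {"offset": [-0.9,0.05,0],"delta_rot": [0,0,6],"jaw": 1},
    {"offset": [-1.1,0.05,0],"delta_rot": [0,0,7],"jaw": 1},
    {"offset": [-1.25,0,0],"delta_rot": [0,0,8],"jaw": 1}
  ]
}}

```text
time: 14.45
position: [0.49, -0.09, 0.1173]
tool_rot: [0.764, -0.645, 0.003, 0.001]
ft_force: [-0.9, -11.3, -3.0]
grip_width: 0.0176
```

```bash
python3 - <<'E'
from h import *
o=rep()
E
```

```text
t 14.45 lever 190.96 swing -19.16 toolyaw 189.70 r 0.0884 z 0.1173 | Frad 3.07 Fcw -10.96 Fz -2.97 Mz 0.267 grip 0.0176 j6 1.00 [-0.0066  0.0018  1.    ]
T_ccw_on_tool about axis: 1.235
```

Emit:
{"method": "drive_tool", "body": {
  "plan": [
    {"offset": [-0.1,0,0],"delta_rot": [0,0,0.5],"jaw": 1},
    {"offset": [-0.15,0,0],"delta_rot": [0,0,1],"jaw": 1},
    {"offset": [-0.25,0,0],"delta_rot": [0,0,1.5],"jaw": 1},
    {"offset": [-0.3,0,0],"delta_rot": [0,0,2],"jaw": 1},
    {"offset": [-0.4,0,0],"delta_rot": [0,0,2.5],"jaw": 1},
    {"offset": [-0.45,0,0],"delta_rot": [0,0,3],"jaw": 1},
    {"offset": [-0.55,0,0],"delta_rot": [0,0,3.5],"jaw": 1},
    {"offset": [-0.6,0,0],"delta_rot": [0,0,4],"jaw": 1}
  ]
}}

```text
time: 15.12
position: [0.4891, -0.0841, 0.1173]
tool_rot: [0.742, -0.671, 0.003, 0.001]
ft_force: [-0.8, -10.7, -3.4]
grip_width: 0.018
```

```bash
python3 - <<'E'
from h import *
o=rep()
E
```

```text
t 15.12 lever 187.09 swing -15.29 toolyaw 185.73 r 0.0884 z 0.1173 | Frad 2.09 Fcw -10.55 Fz -3.42 Mz 0.322 grip 0.0180 j6 1.08 [-0.0064  0.0023  1.    ]
T_ccw_on_tool about axis: 1.255
```

Emit:
{"method": "drive_tool", "body": {
  "plan": [
    {"offset": [-0.1,0,0],"delta_rot": [0,0,0.5],"jaw": 1},
    {"offset": [-0.15,0,0],"delta_rot": [0,0,1],"jaw": 1},
    {"offset": [-0.25,0,0],"delta_rot": [0,0,1.5],"jaw": 1},
    {"offset": [-0.3,0,0],"delta_rot": [0,0,2],"jaw": 1},
    {"offset": [-0.4,0,0],"delta_rot": [0,0,2.5],"jaw": 1},
    {"offset": [-0.45,0,0],"delta_rot": [0,0,3],"jaw": 1},
    {"offset": [-0.55,0,0],"delta_rot": [0,0,3.5],"jaw": 1},
    {"offset": [-0.6,0,0],"delta_rot": [0,0,4],"jaw": 1}
  ]
}}

```text
time: 15.78
position: [0.4885, -0.0781, 0.1173]
tool_rot: [0.718, -0.696, 0.003, 0.001]
ft_force: [-0.5, -11.0, -3.2]
grip_width: 0.0178
```

```bash
python3 - <<'E'
from h import *
o=rep()
E
```

```text
t 15.78 lever 183.20 swing -11.40 toolyaw 181.74 r 0.0884 z 0.1173 | Frad 1.08 Fcw -11.00 Fz -3.23 Mz 0.329 grip 0.0178 j6 1.16 [-0.0062  0.0027  1.    ]
T_ccw_on_tool about axis: 1.302
```

Emit:
{"method": "drive_tool", "body": {
  "plan": [
    {"offset": [-0.05,0,0],"delta_rot": [0,0,0.3],"jaw": 1},
    {"offset": [-0.1,0,0],"delta_rot": [0,0,0.6],"jaw": 1},
    {"offset": [-0.15,0,0],"delta_rot": [0,0,0.9],"jaw": 1},
    {"offset": [-0.2,0,0],"delta_rot": [0,0,1.2],"jaw": 1},
    {"offset": [-0.25,0,0],"delta_rot": [0,0,1.5],"jaw": 1},
    {"offset": [-0.3,0,0],"delta_rot": [0,0,1.8],"jaw": 1},
    {"offset": [-0.35,0,0],"delta_rot": [0,0,2.2],"jaw": 1},
    {"offset": [-0.4,0,0],"delta_rot": [0,0,2.5],"jaw": 1}
  ]
}}

```text
time: 16.45
position: [0.4884, -0.0742, 0.1173]
tool_rot: [-0.703, 0.712, -0.003, -0.001]
ft_force: [-0.2, -10.5, -2.8]
grip_width: 0.0175
```

```bash
python3 - <<'E'
from h import *
o=rep()
E
```

```text
t 16.45 lever 180.66 swing -8.86 toolyaw 179.26 r 0.0884 z 0.1173 | Frad 0.33 Fcw -10.47 Fz -2.81 Mz 0.327 grip 0.0175 j6 1.21 [-0.0062  0.003   1.    ]
T_ccw_on_tool about axis: 1.252
```

Emit:
{"method": "drive_tool", "body": {
  "plan": [
    {"offset": [0.3,0,0],"delta_rot": [0,0,-2],"jaw": 1},
    {"offset": [0.6,0,0],"delta_rot": [0,0,-4],"jaw": 1},
    {"offset": [0.9,-0.05,0],"delta_rot": [0,0,-6],"jaw": 1},
    {"offset": [0.9,-0.05,0],"delta_rot": [0,0,-6],"jaw": 1},
    {"offset": [0.7,-0.05,0],"delta_rot": [0,0,-4.5],"jaw": 1},
    {"offset": [0.4,0,0],"delta_rot": [0,0,-2.5],"jaw": 1},
    {"offset": [0.1,0,0],"delta_rot": [0,0,-0.5],"jaw": 1},
    {"offset": [-0.2,0,0],"delta_rot": [0,0,1.5],"jaw": 1}
  ]
}}

```text
time: 17.12
position: [0.4884, -0.072, 0.1173]
tool_rot: [-0.693, 0.721, -0.003, -0.001]
ft_force: [0.1, -10.8, -2.0]
grip_width: 0.0174
```

```bash
python3 - <<'E'
from h import *
o=rep()
E
```

```text
t 17.12 lever 179.19 swing -7.39 toolyaw 177.68 r 0.0884 z 0.1173 | Frad -0.25 Fcw -10.82 Fz -1.96 Mz 0.318 grip 0.0174 j6 1.25 [-0.0061  0.0032  1.    ]
T_ccw_on_tool about axis: 1.274
```

Emit:
{"method": "drive_tool", "body": {
  "plan": [
    {"offset": [0,0,0],"delta_rot": [0,0,0],"jaw": 1},
    {"offset": [0,0,0],"delta_rot": [0,0,0],"jaw": 1},
    {"offset": [0,0,0],"delta_rot": [0,0,0],"jaw": 1},
    {"offset": [0,0,0],"delta_rot": [0,0,0],"jaw": 1},
    {"offset": [0,0,0],"delta_rot": [0,0,0],"jaw": 1},
    {"offset": [0,0,0],"delta_rot": [0,0,0],"jaw": 1},
    {"offset": [0,0,0],"delta_rot": [0,0,0],"jaw": 1},
    {"offset": [0,0,0],"delta_rot": [0,0,0],"jaw": 1}
  ]
}}

```text
time: 17.78
position: [0.4884, -0.0716, 0.1173]
tool_rot: [-0.693, 0.721, -0.003, -0.001]
ft_force: [0.8, -9.2, -1.3]
grip_width: 0.018
```

```bash
python3 - <<'E'
from h import *
o=rep()
E
```

```text
t 17.78 lever 178.94 swing -7.14 toolyaw 177.72 r 0.0884 z 0.1173 | Frad -0.92 Fcw -9.18 Fz -1.27 Mz 0.205 grip 0.0180 j6 1.24 [-0.0049  0.0031  1.    ]
T_ccw_on_tool about axis: 1.017
```

Emit:
{"method": "drive_tool", "body": {
  "plan": [
    {"offset": [0,0,0],"delta_rot": [0,0,0],"jaw": 1},
    {"offset": [0,0,0],"delta_rot": [0,0,0],"jaw": 1},
    {"offset": [0,0,0],"delta_rot": [0,0,0],"jaw": 1},
    {"offset": [0,0,0],"delta_rot": [0,0,0],"jaw": 1},
    {"offset": [0,0,0],"delta_rot": [0,0,0],"jaw": 1},
    {"offset": [-0.1,0,0],"delta_rot": [0,0,0.7],"jaw": 1},
    {"offset": [-0.25,0,0],"delta_rot": [0,0,1.7],"jaw": 1},
    {"offset": [-0.4,0,0],"delta_rot": [0,0,2.7],"jaw": 1}
  ]
}}

```text
time: 18.45
position: [0.4886, -0.068, 0.1173]
tool_rot: [-0.676, 0.737, -0.003, -0.001]
ft_force: [-0.4, -11.2, -1.6]
grip_width: 0.0176
```

```bash
python3 - <<'E'
from h import *
o=rep();print(o["joint_velocities"])
E
```

```text
t 18.45 lever 176.66 swing -4.86 toolyaw 175.03 r 0.0884 z 0.1173 | Frad -0.22 Fcw -11.23 Fz -1.59 Mz 0.331 grip 0.0176 j6 1.30 [-0.0058  0.0034  1.    ]
T_ccw_on_tool about axis: 1.323
[ 0.03630533 -0.00123873  0.00565737 -0.00167695 -0.00271965  0.24319326]
```

Emit:
{"method": "drive_tool", "body": {
  "plan": [
    {"offset": [0.15,0,0],"delta_rot": [0,0,-0.8],"jaw": 1},
    {"offset": [0.3,0,0],"delta_rot": [0,0,-1],"jaw": 1},
    {"offset": [0.3,0,0.05],"delta_rot": [0,0,-1],"jaw": 1},
    {"offset": [0.3,0,0.05],"delta_rot": [0,0,-1],"jaw": 2},
    {"offset": [0.3,0,0.05],"delta_rot": [0,0,-1],"jaw": 2.5},
    {"offset": [0.3,0,0.05],"delta_rot": [0,0,-1],"jaw": 3.5},
    {"offset": [0.3,0,0.05],"delta_rot": [0,0,-1],"jaw": 5},
    {"offset": [0.3,0,0.05],"delta_rot": [0,0,-1],"jaw": 5}
  ]
}}

```text
time: 19.12
position: [0.4856, -0.0672, 0.1157]
tool_rot: [-0.681, 0.732, 0.002, -0.0]
ft_force: [0.2, 0.0, -0.8]
grip_width: 0.0378
```

```bash
python3 - <<'E'
from h import *
o=rep();T=wristT(o);np.save("T5.npy",T);im=camera("wrist");cv2.imwrite("pics/w5.png",im[:,:,::-1])
E
```

```text
t 19.12 lever 176.25 swing -4.45 toolyaw 175.88 r 0.0914 z 0.1157 | Frad -0.17 Fcw 0.02 Fz -0.77 Mz 0.042 grip 0.0378 j6 1.28 [ 0.0018 -0.003   1.    ]
T_ccw_on_tool about axis: 0.040
```

View pics/w5.png

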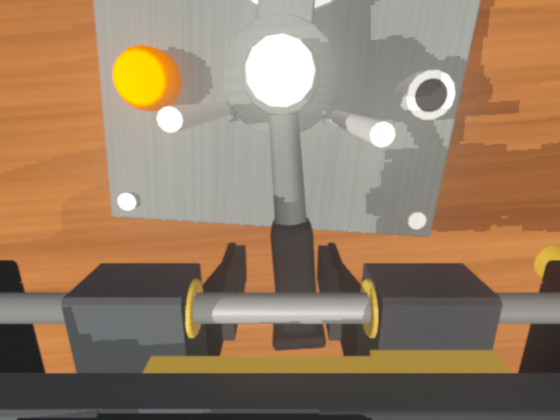

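Emit:
{"method": "drive_tool", "body": {
  "plan": [
    {"offset": [0,0,0],"delta_rot": [0,0,0],"jaw": 5},
    {"offset": [0.4,0,0],"delta_rot": [0,0,0],"jaw": 5},
    {"offset": [0.4,0,-1],"delta_rot": [0,0,0],"jaw": 5},
    {"offset": [0.4,0,-3],"delta_rot": [0,0,0],"jaw": 5},
    {"offset": [0.4,0,-6],"delta_rot": [0,0,0],"jaw": 5},
    {"offset": [0.4,0,-9],"delta_rot": [0,0,0],"jaw": 5},
    {"offset": [0.4,0,-11],"delta_rot": [0,0,0],"jaw": 5},
    {"offset": [0.4,0,-12],"delta_rot": [0,0,0],"jaw": 5}
  ]
}}

```text
time: 19.83
position: [0.4879, -0.073, 0.2389]
tool_rot: [-0.681, 0.732, -0.002, 0.001]
ft_force: [0.2, 0.2, -0.0]
grip_width: 0.0502
```

Emit:
{"method": "drive_tool", "body": {
  "plan": [
    {"offset": [0,0,0],"delta_rot": [0,0,0],"jaw": 5},
    {"offset": [0,0,0],"delta_rot": [0,0,0],"jaw": 5},
    {"offset": [0,0,0],"delta_rot": [0,0,0],"jaw": 5},
    {"offset": [0,0,0],"delta_rot": [0,0,0],"jaw": 5},
    {"offset": [0,0,0],"delta_rot": [0,0,0],"jaw": 5},
    {"offset": [0,0,0],"delta_rot": [0,0,0],"jaw": 5},
    {"offset": [0,0,0],"delta_rot": [0,0,0],"jaw": 5},
    {"offset": [0,0,0],"delta_rot": [0,0,0],"jaw": 5}
  ]
}}

```text
time: 20.5
position: [0.4867, -0.0725, 0.2357]
tool_rot: [-0.681, 0.732, 0.0, -0.0]
ft_force: [0.1, 0.1, 0.4]
grip_width: 0.0501
```

```bash
python3 - <<'E'
from h import *
o=rep();T=wristT(o);np.save("T6.npy",T);im=camera("wrist");cv2.imwrite("pics/w6.png",im[:,:,::-1])
cv2.imwrite("pics/w6c.png",cv2.resize(im[40:260,170:390,::-1],None,fx=2.7,fy=2.7,interpolation=cv2.INTER_CUBIC))
im=camera("side");cv2.imwrite("pics/s6.png",cv2.resize(im[120:280,200:400,::-1],None,fx=3.7,fy=3.7,interpolation=cv2.INTER_CUBIC))
E
```

```text
t 20.50 lever 179.54 swing -7.74 toolyaw 175.92 r 0.0901 z 0.2357 | Frad -0.15 Fcw 0.10 Fz 0.41 Mz 0.026 grip 0.0501 j6 1.27 [ 3.e-04 -7.e-04  1.e+00]
T_ccw_on_tool about axis: 0.017
```

View pics/w6c.png

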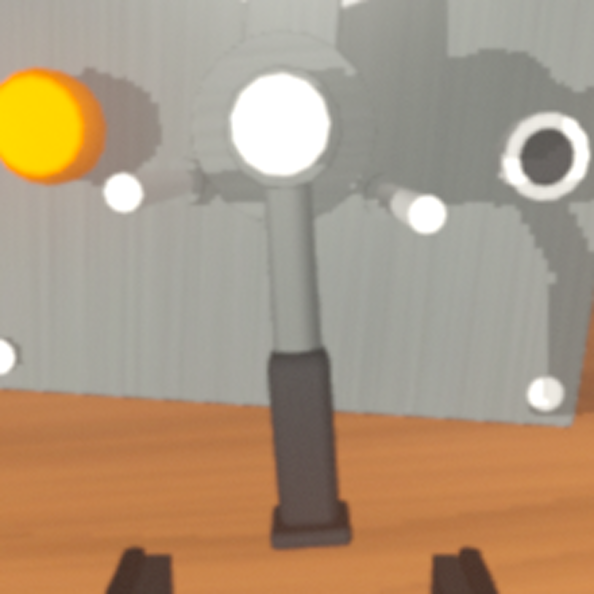

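View pics/s6.png

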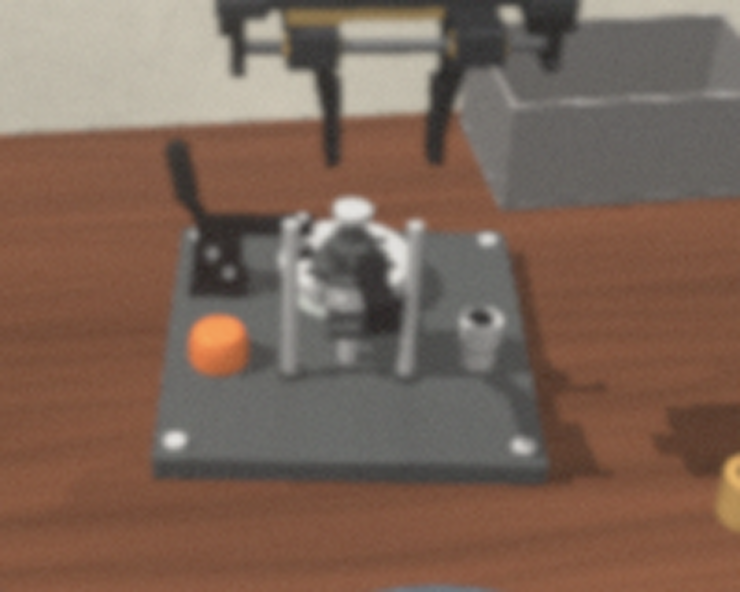

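```bash
python3 - <<'E'
from h import *
T=np.load("T6.npy")
c=lambda x,y:(170+(x+.5)/2.7-.5,40+(y+.5)/2.7-.5)
a=lambda v:np.degrees(np.arctan2(v[1],v[0]))
post=ray("wrist",*c(280,123),.146,T);print(post)
for x,y,z in ((299,353,.15),(310,505,.153),(312,535,.153)):
  for dz in (0,.005):
    q=ray("wrist",*c(x,y),z+dz,T);print(np.hypot(*(q-post)[:2]),a(q-post)%360)
E
```

```text
[ 0.57934278 -0.07370543  0.146     ]
0.05993119368203433 180.52256831627193
0.05890833662186871 180.61702254690192
0.10348942234688041 180.27841402211772
0.1015644307475801 180.33432056178444
0.11276051315643164 180.2202397335779
0.11064616639218072 180.27165606356644
```

```bash
python3 - <<'E'
from h import *
im=camera("top");cv2.imwrite("pics/top9.png",im[:,:,::-1])
print(hand_in())
E
```

```text
the job is handed in; nothing more can be done
None
```

View pics/top9.png

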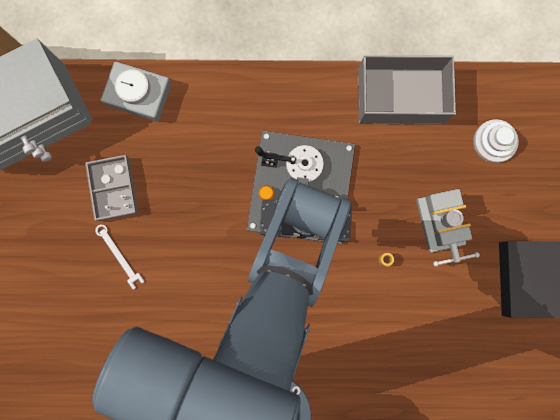

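The strap clamp is tightened and the job is handed in at about 20.6 s; I put the final torque at roughly 1.3–1.6 N m. The lever started on its tooth tops and dropped in on the first pull. I then made two more pulls, lifting it about 8 mm off the serrations to swing it back each time. It is now let go, with the gripper clear above it.

**Torque:** The two checks disagree, though both fall inside the 1.15–1.8 N m band.
- The torque worked out from the wrist sensor was about 0.95 N m while the nut turned loose. It read 1.32 N m on the last moving pull and 1.02 N m with the hand at rest.
- Over the final 0.25 rad it rose less than the stated 1.5 N m per rad would give. Counting the angle turned since the torque first rose gives about 1.5–1.6 N m.

**Lever seating:** It was fully down when I let go (tool height 117.3 mm, as in the earlier seated pulls). On release it moved back about 4 degrees, which is within the play. I did not measure its height again afterwards.

**Other objects:** The wrench cap, bushing, ring wrench and vise stand where they were in the final top view. The arm hides the socket there, but the last wrist and side views show it upright.

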